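# Release the microtome's blade carriage lock

### The arm

A 6-joint arm with a two-finger parallel gripper is mounted at the origin on the work surface. World frame = base frame: x ahead of the robot, y to its left, z up, the work surface at z = 0. Lengths are in mm, angles in rad, forces in N, time in s.
With the tool pointing down it reaches from about 350 to 875 mm from the base axis. Payload 4.2 kg.
Tool frame: the origin (TCP) lies between the finger pads; the fingertips stand 19 mm ahead of it and the grasp point (between the pads) is the TCP; y points along the fingers, z is the direction in which the jaws open and shut, and the axes are right-handed (so a half turn about y gives the same grasp; the last joint's range is limited). The gripper opens to 85 mm and grips with 20 to 120 N. Pads are 22 mm wide; open, the fingers measure 114 mm over their backs; the gripper's body (76 mm by 85 mm) begins 54 mm behind the grasp point. The pads swing forward as they close: fully open they stand 13 mm farther back than shut.
Start: joints at [-0.953, 0.385, 0.008, 0, -1.194, -0.259], TCP at [219.484, -585.172, 250.312] pointing down, gripper open.
Joint ranges: [-3.14, 3.14], [-1.21, 2.06], [-1.07, 1.41], [-3.16, 2.05], [-2.99, -0.16], [-3.1, 3.1]. Speed limits (rad/s): [2.79, 2.79, 3.14, 3.14, 3.14, 3.14].

### API

Orientations are given as a unit quaternion [x, y, z, w].
In Python, from bench import arm gives the robot as it stands.
- The arm moves only by the shell command python3 -m inch 'ROWS'. ROWS is JSON, a list of rows, each a list of 7 numbers: the opening, from 0 (shut) to 1 (fully open), then the shift along the tool's x, y, z in cm, then the turn, a rotation vector about the tool's x, y, z in degrees. A call has 1 to 20 rows; each row is the pose to reach, as a shift and turn from the pose commanded when the call began, along the tool's axes at that moment; what a row does not reach only later rows make up. A row lasts 1/12 s, in which the tool goes at most 41.7 mm and 7.16 degrees, less where a joint would pass 70% of its speed; a pose out of reach is approached as far as the arm can. A call with a gripper value outside its range is refused whole. The fingers move at their own pace and stop on an object; the grip force is fixed at half the most. Time passes only in rows, so rows that repeat a pose let the fingers close. It gives the time, the measured TCP pose, the force and the opening at its end, in the units of the state.
- arm.read_state(): the state, without advancing time (a new reading comes with each control period).
- arm.get_image(name): name is "scene" or "top" or "wrist"; returns the picture (384x512x3 uint8, red, green, blue); there is no depth.
- arm.camera_params(name): a dict with "fx", "fy", "cx", "cy" (pixels), "rvec" (rotation vector, rad) and "tvec" (3), from world to camera coordinates, as OpenCV has them. Camera axes: x right, y down, z forward; pixel columns grow to the right and rows downward; lengths in mm; the calibration is good to about 2 mm. A picture is of the moment at which its call begins: read the wrist's pose just before it. camera_params takes no time and is no camera call; for the wrist camera it gives the pose at the moment of the call.
- arm.job_done(): hands the job in, once; it reports no verdict.
Trained networks look in the newest picture that a camera, given by its name, has taken for a name from the list of things; names that differ only in an ending like _2 or _b are one class to them, and where a whole thing is asked for, a point or a joint stands for the part that bears it (a point fixed in the world has none). Each returns a list of dicts, best first, with "conf" (0 to 1); they miss things now and then, are a little off and sometimes report something else, mostly with a low value. They report only what shows in the picture. A call takes as long as a camera call.
- arm.masks_of(label, camera): "mask" (384x512 bool, what is visible of it) and "extent" ([left, top, width, height] in pixels, round what is visible of it).
The state is a dict: "clock": time; "joints": joint angles; "joint_vel": joint speeds; "joint_efforts": joint torques, N m; "position": TCP position; "ee_rot": TCP orientation; "contact_force": force on the tool from outside, world axes, zero at the start; "wrist_torque": the same for the moment, N m; "gripper_width": finger opening in mm.
Only numpy, scipy, OpenCV 4.12 (cv2) and the standard library are available. Lean on these libraries where they do the work, as an engineer would, in place of code of your own. Each camera call takes 0.05 s, during which the arm holds its last target.

### The job

Unlock the microtome's blade carriage: press the spring safety catch (the long flat plate) down with one fingertip and, keeping it down, use the other fingertip to push the bolt by its upright tab all the way away from the blade carriage to its open stop. Then let go, so that the catch springs back up. Only press and push, and leave the loose things on and around the microtome where they are.

Things in the scene. Friction and masses are not known exactly. Their poses are not given: they have to be found in the camera images.
- microtome: cream microtome fixed to the table. Frame: origin on the table top under the middle of the lock; x = the way the bolt opens, y = from the catch towards the tall drive housing, z up. In it, mm: base plate x -150..130, y -125..360, top 30 up; drive housing x -100..160, y 140..340, 250 tall, handwheel on its -x side.
- lock_deck (a point): middle of the top of the dark lock deck, 55 mm above the table, 130 mm along x, 110 along y. On it, in the microtome's frame: steel bolt rod (14 mm) along x at y 30 with two brackets, tops 75 mm above the table, and a toothed rack at y -4..22, top 76.5 mm. Only the catch plate and the bolt's tab stand higher.
- carriage_top (a point): middle of the top of the dark blade carriage, 75 mm above the table; it spans x -143..-73, y -45..75 mm in the microtome's frame, carries a clamp bar (to 85 mm) and a slanting blade plate (to 102 mm, at x below -110).
- catch_plate (a point): bare steel pressing plate of the spring catch, 84 mm along x, 24 along y, 8 thick, axes as the microtome's. Site: middle of its top face, at rest 95 mm above the table, at x -10, y -28 mm in the microtome's frame. It goes straight down with the joint; it is flat and smooth, so a fingertip can skid along it while pressing.
- safety_catch (a joint): how far the catch is pressed down, m: 0 = up, 0.010 = bottom stop. Spring 2.4 N at 0, 4.4 N at 0.005, 6.4 N at 0.010. Beyond 0.005 its tooth is clear of the bolt's rack (0.007 to 0.008 is safe); above that it blocks the bolt within a few mm, at notches on the way too, so it must stay down for the whole stroke.
- bolt_tab (a point): upright bare steel push tab of the bolt, 10 mm along x, 26 along y, 40 tall, axes as the microtome's. Site: middle of its top face, 112 mm above the table, at y 28 and (bolt at 0) x -15 mm in the microtome's frame; moves along +x with the bolt. Catch plate and tab centre lines are 56 mm apart in y. Push the face towards the blade carriage (-x).
- lock_bolt (a joint): slide of the bolt along the microtome's +x, m: 0 = locked (nose in the blade carriage), 0.042 = open stop. Starts at 0 to 0.004. It stays where it is left; friction about 1.5 N, no spring. Past 0.035 the catch springs fully up when let go and locks the bolt open.
- cassette_a: white tissue cassette, 40 x 28 x 6 mm, lying on the microtome's base plate beside the catch; loose, to be left alone
- cassette_b: white tissue cassette, 40 x 28 x 6 mm, lying on the microtome's base plate at its far side; loose, to be left alone
- reagent_bottle: amber jar with black cap, 60 mm across, 130 mm tall; loose, to be left alone
- slide_box: grey box with white lid, 87 x 62 x 35 mm; loose, to be left alone
- stain_dish: white ceramic bowl, 80 mm across, 35 mm tall; loose, to be left alone
- fine_brush: brush about 160 mm long, lying; loose, to be left alone
- slide_rack: white open rack with dividers, 90 x 55 x 40 mm; loose, to be left alone

How it is judged:
By the outcome, as a careful person would: the job done as asked, in the order asked, and still so for the second after the job is handed in, with the robot touching nothing.
It also fails if it takes over 35 s, if anything falls off the work surface, if the arm or the gripper's body presses on something with over 40 N, if the wrist force passes 120 N, or if a joint passes its speed limit or range.

## Working session

There is one attempt and no reset: what is moved stays moved. The work goes in short steps, Python scripts to look and compute and a shell command to move; the robot and the scene stay as the last step left them, time stands still between calls to the robot, and variables do not carry over. Pictures are saved under pics/ and viewed, and the job is handed in when it is done.

```bash
mkdir -p pics; ls
python3 - <<'E'
from bench import arm
import cv2
s=arm.read_state(); print(s)
for n in ("scene","top","wrist"):
    im=arm.get_image(n); cv2.imwrite(f"pics/{n}0.png",im[:,:,::-1]); print(n,arm.camera_params(n))
    for l in ("catch_plate","bolt_tab"):
        for d in arm.masks_of(l,n)[:2]: print(n,l,d["conf"],d["extent"])
E
```

```text
pics
{'clock': 0.0, 'joints': array([-9.53411996e-01,  3.85561378e-01,  6.60516219e-03, -4.81117856e-04,
       -1.19401051e+00, -2.58574587e-01]), 'joint_vel': array([ 1.34448110e-03, -6.93165623e-04,  8.48150000e-04,  1.43279137e-04,
        5.61755417e-04,  8.52080648e-06]), 'joint_efforts': array([ 3.38466734e-04, -3.92292130e+01,  1.88398433e+01,  4.18592915e+00,
       -4.55364003e-03, -1.63110858e-06]), 'position': array([ 219.278939  , -584.68097475,  249.21320305]), 'ee_rot': array([-0.69500656, -0.12593489,  0.12629942,  0.6965305 ]), 'contact_force': array([ 0.14207246,  0.37393092, -0.21653058]), 'wrist_torque': array([ 0.00041022,  0.04441349, -0.04269728]), 'gripper_width': 85.24620406534316}
scene {'fx': 353.69363041290416, 'fy': 353.69363041290416, 'cx': 254.9082738463002, 'cy': 197.6184859736261, 'rvec': array([ 1.08861781,  2.16542834, -1.215349  ]), 'tvec': array([ 424.18177007,  -68.21310121, 1066.26403125])}
scene catch_plate 0.71 [322.7, 224.1, 36.2, 37.5]
scene bolt_tab 0.63 [297.6, 240.5, 17.7, 14.0]
scene bolt_tab 0.6 [343.3, 235.5, 42.1, 52.3]
top {'fx': 481.47162264888914, 'fy': 481.47162264888914, 'cx': 256.0160229203446, 'cy': 192.3605099236919, 'rvec': array([ 2.1078449 , -2.13755818,  0.19725113]), 'tvec': array([-128.75526027,  511.98165453,  979.79319748])}
top catch_plate 0.96 [154.6, 178.6, 20.6, 39.3]
top bolt_tab 0.78 [133.2, 171.6, 24.4, 57.8]
wrist {'fx': 325.2891609151851, 'fy': 325.2891609151851, 'cx': 257.620047682227, 'cy': 191.89057005561514, 'rvec': array([-1.67249712, -2.41341043, -0.38621842]), 'tvec': array([624.77211986, -40.64304247, 378.96446155])}
```

Run:
```python
import cv2
a=cv2.imread("pics/top0.png"); b=cv2.imread("pics/scene0.png")
cv2.imwrite("pics/top0c.png",cv2.resize(a[100:300,60:320],None,fx=3,fy=3,interpolation=cv2.INTER_CUBIC))
```

```text
(no output)
```

View pics/top0.png

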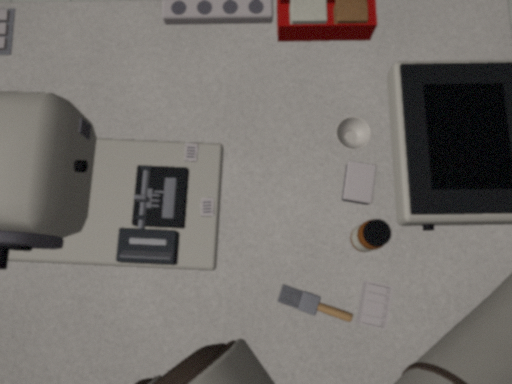

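View pics/scene0.png

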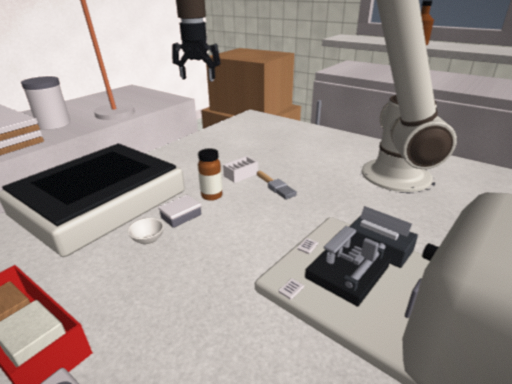

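View pics/top0c.png

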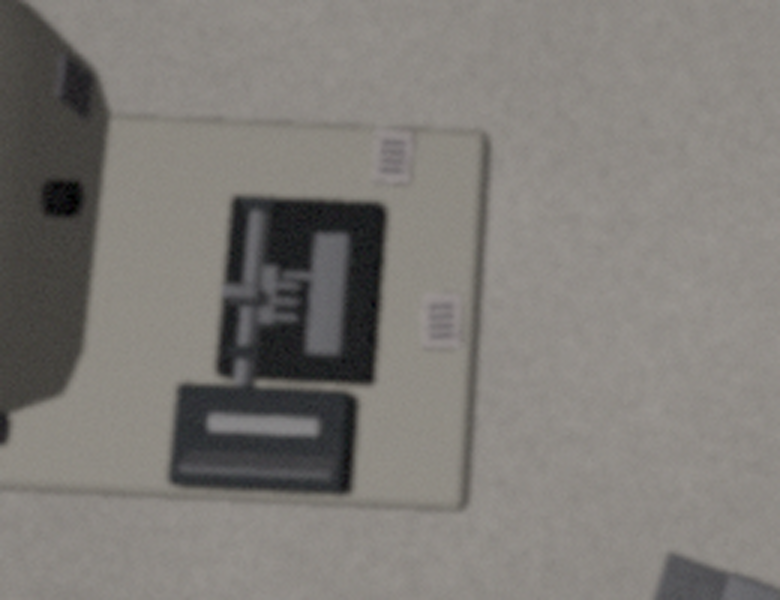

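View pics/wrist0.png

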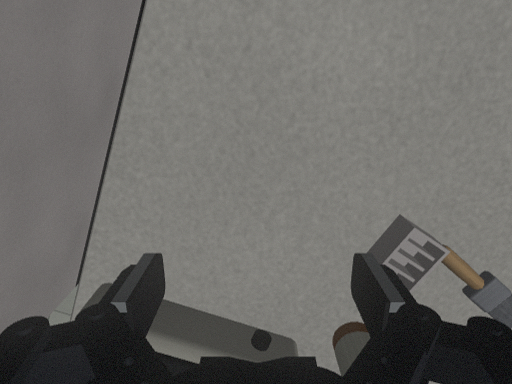

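```bash
cat > h.py <<'E'
import numpy as np, cv2
from bench import arm
from scipy.optimize import least_squares
from scipy.spatial.transform import Rotation as R
def proj(P,c):
    P=np.atleast_2d(P).astype(float)
    K=np.array([[c['fx'],0,c['cx']],[0,c['fy'],c['cy']],[0,0,1]])
    return cv2.projectPoints(P,c['rvec'],c['tvec'],K,None)[0][:,0]
def m2w(p,q):
    q=np.atleast_2d(q).astype(float); cs,sn=np.cos(p[2]),np.sin(p[2])
    return np.c_[p[0]+cs*q[:,0]-sn*q[:,1],p[1]+sn*q[:,0]+cs*q[:,1],q[:,2]]
E
python3 - <<'E'
from h import *
c=arm.camera_params("top")
M=np.array([[130,-125,30],[-150,-125,30],[65,55,55],[65,-55,55],[-65,-55,55],[32,-16,95],[32,-40,95],[-52,-40,95],[-52,-16,95]])
px=np.array([[486,131],[465,508],[233,197],[386,204],[374,383],[313,232],[350,233],[342,356],[305,354]])/3+[60,100]
f=lambda p:(proj(m2w(p,M),c)-px).ravel()
r=least_squares(f,[450,250,0]);print(r.x,np.degrees(r.x[2]));print(r.fun.reshape(-1,2).round(1))
p=r.x
im=cv2.imread("pics/scene0.png");cs=arm.camera_params("scene")
im3=cv2.resize(im[200:320,250:430],None,fx=4,fy=4,interpolation=cv2.INTER_CUBIC)
P=np.vstack([M,[[-20,15,112],[-20,41,112],[-10,15,112],[-10,41,112],[-10,15,72]]])
for u,v in proj(m2w(p,P),cs): cv2.circle(im3,(int((u-250)*4),int((v-200)*4)),3,(0,0,255),-1)
cv2.imwrite("pics/sc1.png",im3)
im=cv2.imread("pics/top0.png")
im3=cv2.resize(im[140:280,120:230],None,fx=4,fy=4,interpolation=cv2.INTER_CUBIC)
for u,v in proj(m2w(p,P),c): cv2.circle(im3,(int((u-120)*4),int((v-140)*4)),3,(0,0,255),-1)
cv2.imwrite("pics/tp1.png",im3)
E
```

```text
[ 5.03683906e+02  6.76051736e+01 -5.51144344e-02] -3.157824481900858
[[ 1.  -1. ]
 [ 0.8  1.2]
 [-0.9 -0.5]
 [-0.7 -0.8]
 [-0.9  0. ]
 [ 0.7  0.2]
 [ 0.1  0.3]
 [-0.2  0. ]
 [ 0.2  0.2]]
```

View pics/sc1.png

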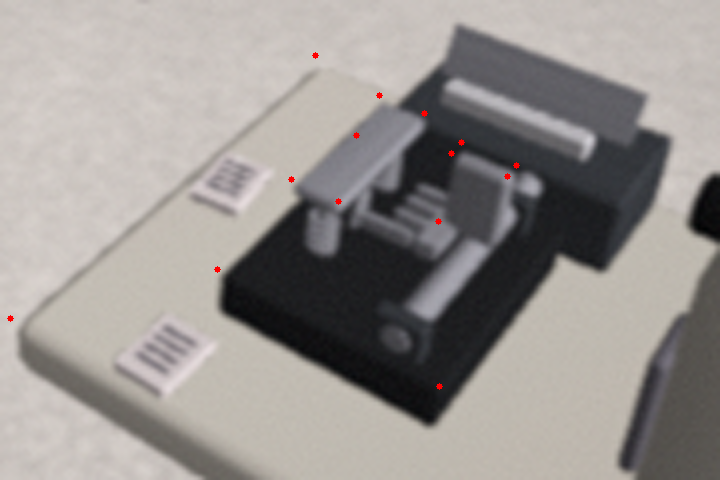

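View pics/tp1.png

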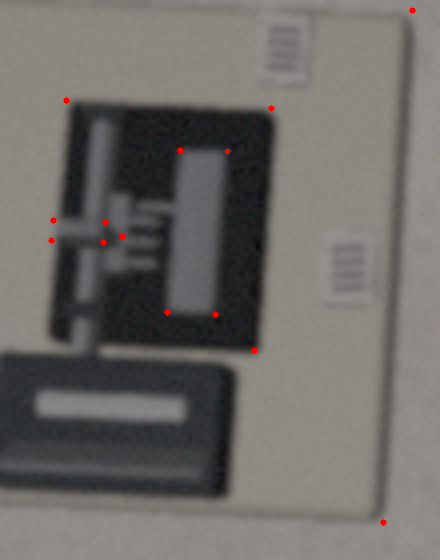

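```bash
cat >> h.py <<'E'
P0=np.array([503.7,67.6,-0.0551])
def goal(p,q,tool_sign,s=None):
    """shift cm in tool axes and rotvec deg to bring TCP to microtome point q, tool y down, tool z = sign*microtome y"""
    s=s or arm.read_state(); Rt=R.from_quat(s['ee_rot'])
    y=np.array([0,0,-1.]); z=tool_sign*np.array([-np.sin(p[2]),np.cos(p[2]),0]); x=np.cross(y,z)
    Rg=R.from_matrix(np.c_[x,y,z]); d=m2w(p,q)[0]-s['position']
    return Rt.inv().apply(d)/10,(Rt.inv()*Rg).as_rotvec(degrees=True),m2w(p,q)[0]
E
python3 - <<'E'
from h import *
s=arm.read_state();print(R.from_quat(s['ee_rot']).as_matrix().round(3))
for sg in (1,-1): print(goal(P0,[-37,0,240],sg))
E
```

```text
[[ 0.936 -0.    -0.351]
 [ 0.351  0.     0.936]
 [ 0.    -1.     0.   ]]
(array([46.14278874,  1.03308448, 52.62709215]), array([-1.15420404e-02,  2.37095288e+01, -1.39895146e-03]), array([466.75615198,  69.63766857, 240.        ]))
(array([46.14278874,  1.03308448, 52.62709215]), array([-1.93571981e-03, -1.56290470e+02,  1.59706443e-02]), array([466.75615198,  69.63766857, 240.        ]))
```

```bash
python3 -m inch '[[0.5,46,0,52.6,0,23.7,0],[0.5,46,0,52.6,0,23.7,0],[0.5,46,0,52.6,0,23.7,0],[0.5,46,0,52.6,0,23.7,0],[0.5,46,0,52.6,0,23.7,0],[0.5,46,0,52.6,0,23.7,0],[0.5,46,0,52.6,0,23.7,0],[0.5,46,0,52.6,0,23.7,0],[0.5,46,0,52.6,0,23.7,0],[0.5,46,0,52.6,0,23.7,0],[0.5,46,0,52.6,0,23.7,0],[0.5,46,0,52.6,0,23.7,0],[0.5,46,0,52.6,0,23.7,0],[0.5,46,0,52.6,0,23.7,0],[0.5,46,0,52.6,0,23.7,0],[0.5,46,0,52.6,0,23.7,0],[0.5,46,0,52.6,0,23.7,0],[0.5,46,0,52.6,0,23.7,0],[0.5,46,0,52.6,0,23.7,0],[0.5,46,0,52.6,0,23.7,0]]'
python3 - <<'E'
from h import *
print(goal(P0,[-37,0,240],1))
c=arm.camera_params("wrist"); im=arm.get_image("wrist"); cv2.imwrite("pics/w1.png",im[:,:,::-1])
Rc=cv2.Rodrigues(c['rvec'])[0];print(-Rc.T@c['tvec'],Rc[2])
np.save("w1.npy",[c[k] for k in('fx','fy','cx','cy')]+list(c['rvec'])+list(c['tvec']))
s=arm.read_state();print({k:s[k] for k in('clock','position','gripper_width','contact_force','joints')})
E
```

```text
clock: 2.12
position: [465.1, 68.8, 250.1]
ee_rot: [0.707, -0.019, 0.019, -0.707]
contact_force: [0.3, 0.2, -0.6]
gripper_width: 42.8
(array([0.16048385, 1.01295035, 0.09378588]), array([ 0.01578097,  0.03864741, -0.04008484]), array([466.75615198,  69.63766857, 240.        ]))
[385.65403117  73.29304174 372.72330656] [ 0.31080892 -0.01701482 -0.95032011]
{'clock': 2.1667, 'position': array([465.01077886,  68.23344383, 250.25153532]), 'gripper_width': 42.44002022309297, 'contact_force': array([ 0.39821034, -0.32741193,  0.56297972]), 'joints': array([ 4.92581645e-01,  1.18651721e-01, -3.55446686e-01, -6.81019538e-05,
       -1.09722173e+00, -2.11874406e+00])}
```

View pics/w1.png

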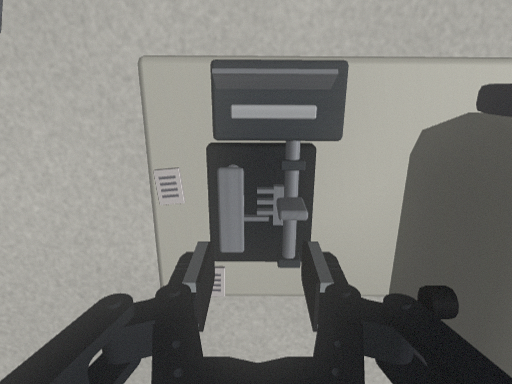

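Run:
```python
from h import *
im=arm.get_image("scene"); cv2.imwrite("pics/s2.png",im[:,:,::-1])
im=arm.get_image("top"); cv2.imwrite("pics/t2.png",im[:,:,::-1])
for l in ("catch_plate","bolt_tab"):
    for d in arm.masks_of(l,"wrist")[:2]: print(l,d["conf"],d["extent"])
w=cv2.imread("pics/w1.png");cv2.imwrite("pics/w1c.png",cv2.resize(w[50:290,130:350],None,fx=3,fy=3,interpolation=cv2.INTER_CUBIC)[:600] if 0 else cv2.resize(w[50:290,130:350],None,fx=2.5,fy=2.5,interpolation=cv2.INTER_CUBIC))
```

```text
catch_plate 0.57 [215.6, 164.0, 53.4, 87.8]
bolt_tab 0.66 [257.6, 139.6, 51.1, 116.9]
```

View pics/s2.png

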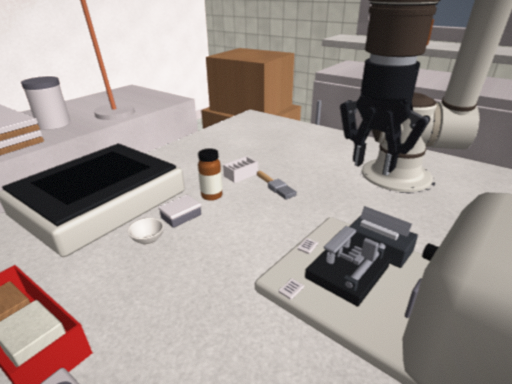

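View pics/t2.png

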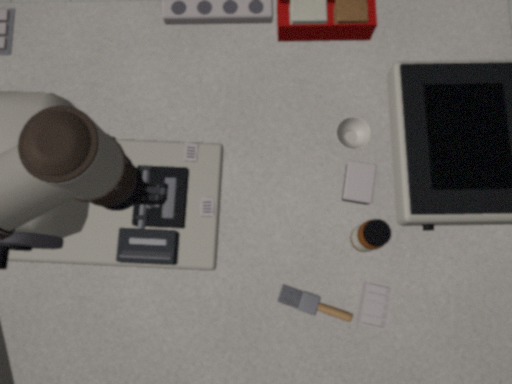

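View pics/w1c.png

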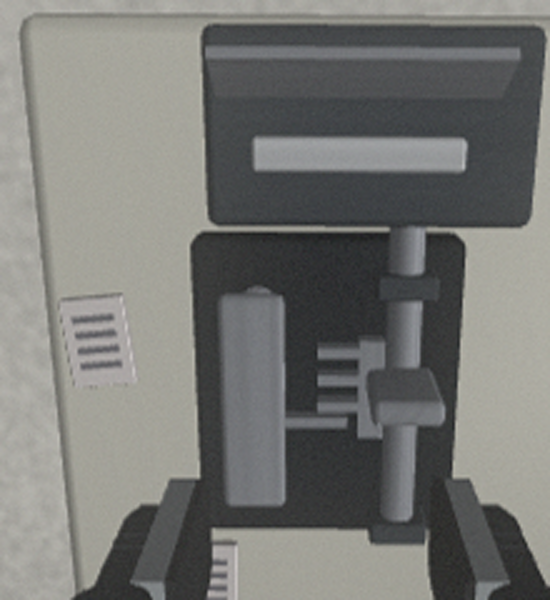

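Run:
```python
from h import *
v=np.load("w1.npy");c=dict(fx=v[0],fy=v[1],cx=v[2],cy=v[3],rvec=v[4:7],tvec=v[7:])
M=np.array([[-52,-40,95],[-52,-16,95],[32,-40,95],[32,-16,95],[-65,-55,55],[-65,55,55],[65,-55,55],[-150,-125,30]])
px=np.array([[219,295],[284,293],[225,505],[285,506],[191,233],[465,233],[197,527],[20,15]])/2.5+[130,50]
r=least_squares(lambda p:(proj(m2w(p,M),c)-px).ravel(),P0);p=r.x
print(p,r.fun.reshape(-1,2).round(1))
r2=least_squares(lambda p:(proj(m2w(p,M[:4]),c)-px[:4]).ravel(),P0);print(r2.x,r2.fun.round(1))
im=cv2.imread("pics/w1.png")
o=cv2.resize(im[120:270,210:330],None,fx=4,fy=4,interpolation=cv2.INTER_CUBIC)
T=np.array([[-20,15,112],[-20,41,112],[-10,15,112],[-10,41,112],[-20,15,72],[-20,41,72]])
for u,w in proj(m2w(p,np.vstack([M,T])),c): cv2.circle(o,(int((u-209.5)*4),int((w-119.5)*4)),3,(0,0,255),-1)
cv2.imwrite("pics/w1d.png",o)
ct=arm.camera_params("top");K=cv2.Rodrigues(ct['rvec'])[0];C=-K.T@ct['tvec'];d=K.T@[(62-ct['cx'])/ct['fx'],(145-ct['cy'])/ct['fy'],1]
for z in(300,400,500,600):print(z,(C+d*(z-C[2])/d[2]).round())
```

```text
[ 5.06252511e+02  7.05409576e+01 -6.31883677e-02] [[-0.7 -0.8]
 [ 0.7  0.3]
 [-0.5  0.7]
 [ 0.6  0.5]
 [-0.3  1.2]
 [ 2.1  2.2]
 [ 2.   0.7]
 [-3.6 -3.7]]
[ 5.06116899e+02  7.05313517e+01 -6.29086919e-02] [-0.8 -0.9  0.6  0.1 -0.5  0.6  0.6  0.4]
300 [546. 180. 300.]
400 [516. 138. 400.]
500 [486.  96. 500.]
600 [456.  55. 600.]
```

View pics/w1d.png

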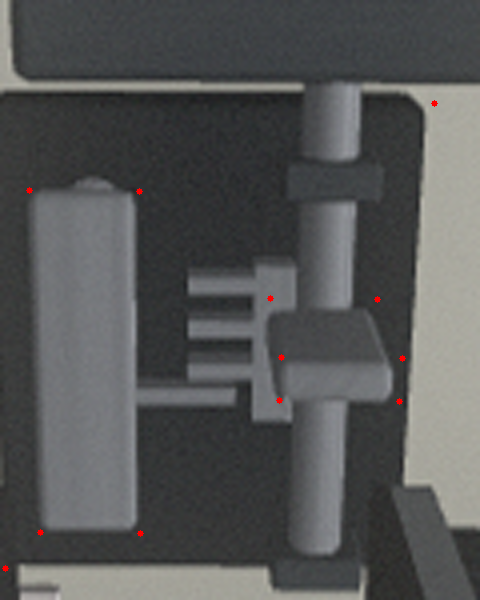

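```bash
sed -i 's/^P0=.*/P0=np.array([505.2,69.3,-0.058])/' h.py
python3 - <<'E'
from h import *
print(goal(P0,[-37,0,130],1))
E
```

```text
(array([ 0.27881029, 12.05517124,  0.37506626]), array([-0.01224067,  0.08678165,  0.0198282 ]), array([468.26221656,  71.44479701, 130.        ]))
```

```bash
python3 -m inch '[[0.5,0.3,3,0.35,0,0,0],[0.5,0.3,6,0.35,0,0,0],[0.5,0.3,8,0.35,0,0,0],[0.5,0.3,10,0.35,0,0,0],[0.5,0.3,11,0.35,0,0,0],[0.5,0.3,12,0.35,0,0,0],[0.5,0.3,12,0.35,0,0,0],[0.5,0.3,12,0.35,0,0,0]]'
python3 - <<'E'
from h import *
c=arm.camera_params("wrist"); im=arm.get_image("wrist"); cv2.imwrite("pics/w2.png",im[:,:,::-1])
im=arm.get_image("scene"); cv2.imwrite("pics/s3.png",cv2.resize(im[150:300,230:430,::-1],None,fx=4,fy=4,interpolation=cv2.INTER_CUBIC))
print(goal(P0,[-37,0,110],1))
E
```

```text
clock: 3.03
position: [468.6, 71.6, 130.3]
ee_rot: [0.707, -0.02, 0.019, -0.707]
contact_force: [0.4, 0.3, -0.6]
gripper_width: 42.9
(array([-0.09677199,  2.11772892, -0.07055471]), array([-0.0363482 ,  0.16429476,  0.08996377]), array([468.26221656,  71.44479701, 110.        ]))
```

View pics/w2.png

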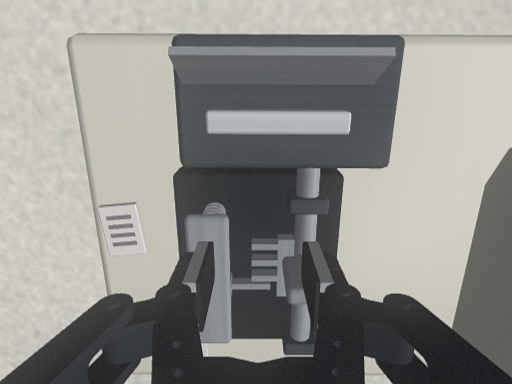

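View pics/s3.png

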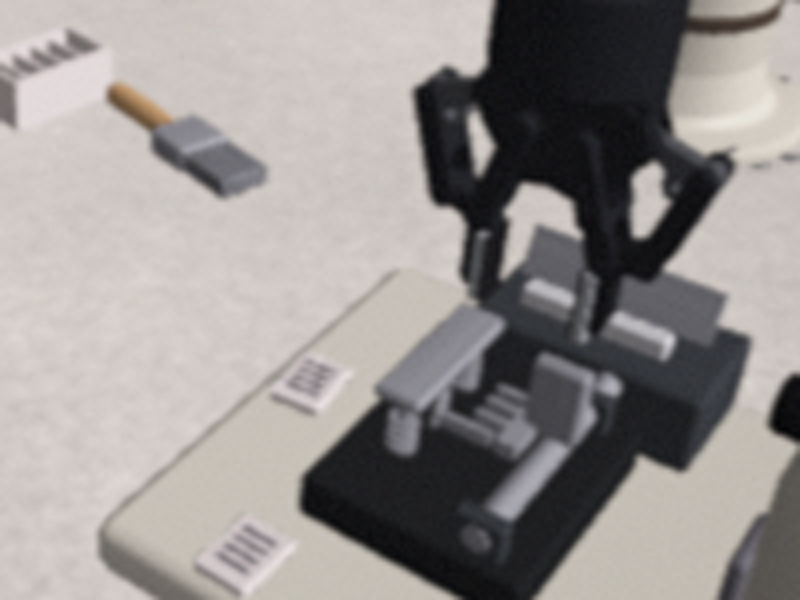

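```bash
python3 -m inch '[[0.5,-0.05,0.7,0,0,0,0],[0.5,-0.05,1.2,0,0,0,0],[0.5,-0.05,1.4,0,0,0,0],[0.5,-0.05,1.4,0,0,0,0],[0.5,-0.05,1.4,0,0,0,0]]'
for i in 1 2 3 4 ; do python3 -m inch '[[0.5,0,0.1,0,0,0,0],[0.5,0,0.1,0,0,0,0]]' | grep -E 'pos|contact'; done
```

```text
clock: 3.55
position: [468.1, 72.2, 116.2]
ee_rot: [0.707, -0.019, 0.019, -0.707]
contact_force: [-0.0, -0.0, 0.4]
gripper_width: 42.6
position: [468.2, 72.3, 115.3]
contact_force: [-0.1, -0.2, -0.1]
position: [468.1, 72.2, 114.2]
contact_force: [0.2, -0.6, 0.3]
position: [468.1, 72.2, 113.2]
contact_force: [0.0, -0.4, -0.6]
position: [468.2, 72.2, 112.3]
contact_force: [0.0, 0.0, -0.3]
```

```bash
for i in 1 2 3 4 ; do python3 -m inch '[[0.5,0,0.1,0,0,0,0],[0.5,0,0.1,0,0,0,0]]' | grep -E 'pos|contact'; done
python3 - <<'E'
from h import *
im=arm.get_image("wrist"); cv2.imwrite("pics/w3.png",im[:,:,::-1])
im=arm.get_image("scene"); cv2.imwrite("pics/s4.png",cv2.resize(im[150:300,230:430,::-1],None,fx=4,fy=4,interpolation=cv2.INTER_CUBIC))
E
```

```text
position: [468.3, 72.2, 111.4]
contact_force: [-0.1, 0.3, 2.2]
position: [468.3, 72.2, 110.4]
contact_force: [-0.0, 0.1, 1.8]
position: [468.3, 72.2, 109.3]
contact_force: [-1.4, 0.1, 2.8]
position: [468.3, 72.2, 108.3]
contact_force: [-0.5, -0.3, 2.5]
```

View pics/w3.png

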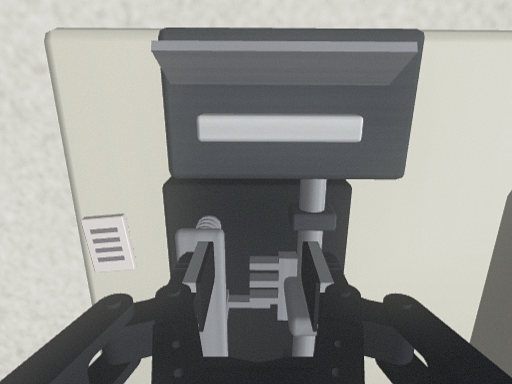

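View pics/s4.png

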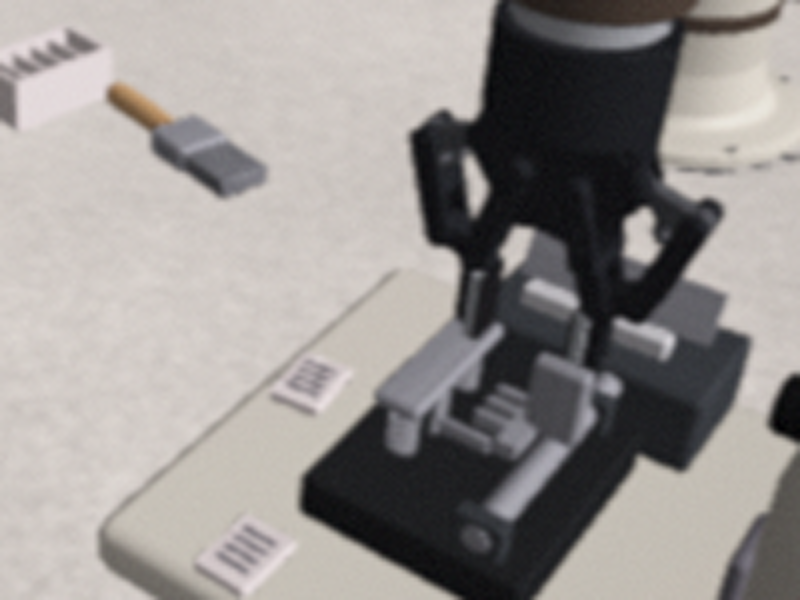

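```bash
for i in 1 2 3 4 ; do python3 -m inch '[[0.5,0,0.1,0,0,0,0],[0.5,0,0.1,0,0,0,0]]' | grep -E 'pos|contact'; done;  for i in 1 2 3 4; do python3 -m inch '[[0.5,0,0,0,0,0,0]]' | grep -E 'contact|clock';done
```

```text
position: [468.3, 72.2, 107.3]
contact_force: [0.2, 0.1, 4.4]
position: [468.2, 72.2, 106.3]
contact_force: [-0.5, 0.1, 3.9]
position: [468.2, 72.2, 105.3]
contact_force: [-0.8, 0.1, 3.9]
position: [468.2, 72.2, 104.3]
contact_force: [-1.2, -1.8, 5.4]
clock: 5.73
contact_force: [-1.7, 1.0, 5.2]
clock: 5.82
contact_force: [-0.8, 0.5, 4.5]
clock: 5.9
contact_force: [-0.6, -0.5, 4.3]
clock: 5.98
contact_force: [-1.0, -1.2, 4.7]
```

```bash
python3 -m inch '[[0.5,0,0.05,0,0,0,0],[0.5,0,0.1,0,0,0,0],[0.5,0,0.1,0,0,0,0]]' | grep -E 'pos|contact'; for i in 1 2 3 4 5 6 7; do python3 -m inch '[[0.5,0.1,0,0,0,0,0],[0.5,0.2,0,0,0,0,0],[0.5,0.2,0,0,0,0,0]]' | grep -E 'pos|contact';done
python3 - <<'E'
from h import *
im=arm.get_image("wrist"); cv2.imwrite("pics/w4.png",im[:,:,::-1])
im=arm.get_image("scene"); cv2.imwrite("pics/s5.png",cv2.resize(im[150:300,230:430,::-1],None,fx=4,fy=4,interpolation=cv2.INTER_CUBIC))
E
```

```text
position: [468.2, 72.2, 103.3]
contact_force: [-0.4, -0.6, 5.5]
position: [469.0, 72.0, 102.9]
contact_force: [-3.1, 1.3, 5.6]
position: [470.6, 71.6, 102.7]
contact_force: [-4.0, 0.2, 5.5]
position: [472.4, 71.3, 102.7]
contact_force: [-3.3, 0.9, 6.5]
position: [474.4, 71.2, 102.7]
contact_force: [-3.0, 1.4, 4.9]
position: [476.4, 71.0, 102.7]
contact_force: [-2.7, 0.1, 5.4]
position: [477.9, 70.9, 102.6]
contact_force: [-5.5, 1.2, 6.0]
position: [479.8, 70.7, 102.6]
contact_force: [-5.2, 0.7, 5.6]
```

View pics/w4.png

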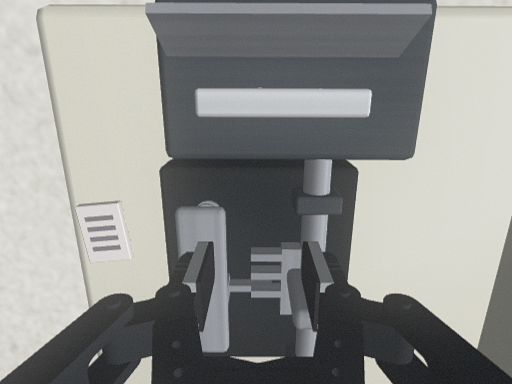

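View pics/s5.png

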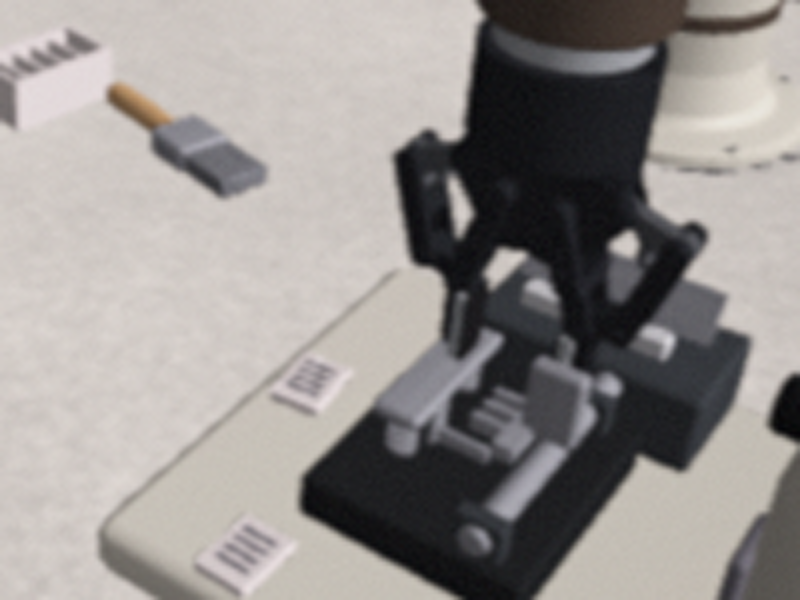

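```bash
for i in 1 2 3 4 5 6; do python3 -m inch '[[0.5,0.1,0,0,0,0,0],[0.5,0.2,0,0,0,0,0],[0.5,0.3,0,0,0,0,0],[0.5,0.4,0,0,0,0,0],[0.5,0.5,0,0,0,0,0]]' | grep -E 'pos|contact|width|clock'|tr '\n' ' ';echo;done
python3 - <<'E'
from h import *
im=arm.get_image("wrist"); cv2.imwrite("pics/w5.png",im[:,:,::-1])
im=arm.get_image("scene"); cv2.imwrite("pics/s6.png",cv2.resize(im[150:300,230:430,::-1],None,fx=4,fy=4,interpolation=cv2.INTER_CUBIC))
E
```

```text
clock: 8.5 position: [484.5, 70.4, 102.5] contact_force: [-5.1, 1.0, 6.7] gripper_width: 42.7 
clock: 8.92 position: [489.5, 70.1, 102.5] contact_force: [-6.1, 0.4, 5.7] gripper_width: 42.5 
clock: 9.33 position: [494.5, 69.9, 102.5] contact_force: [-5.8, -0.1, 6.0] gripper_width: 42.5 
clock: 9.75 position: [499.5, 69.6, 102.5] contact_force: [-5.4, 1.4, 5.9] gripper_width: 42.9 
clock: 10.17 position: [504.5, 69.2, 102.6] contact_force: [-5.1, -0.3, 6.9] gripper_width: 42.6 
clock: 10.58 position: [509.4, 69.0, 102.6] contact_force: [-4.9, -0.8, 6.8] gripper_width: 42.4
```

View pics/s6.png

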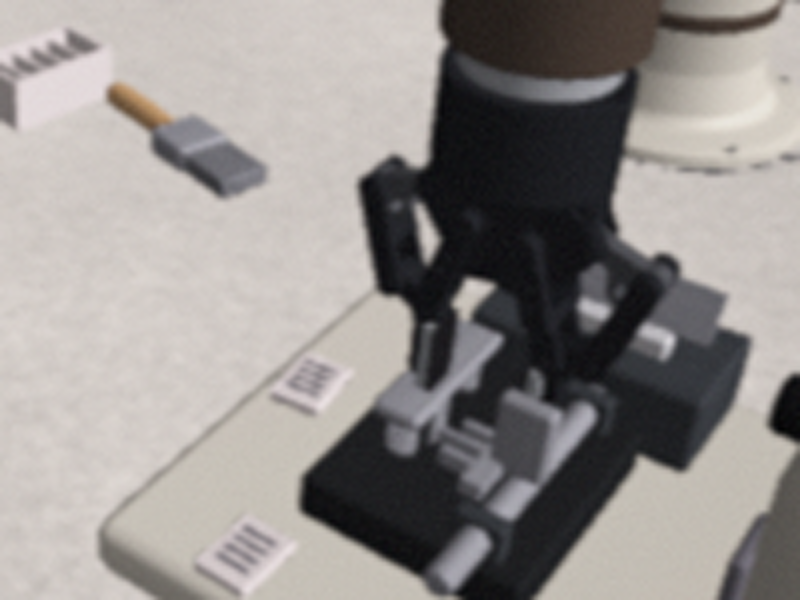

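```bash
for i in 1 2 3 4 5 6 7; do python3 -m inch '[[0.5,0.05,0,0,0,0,0],[0.5,0.1,0,0,0,0,0]]' | grep -E 'pos|contact|clock'|tr '\n' ' ';echo;done
```

```text
clock: 10.85 position: [510.3, 68.9, 102.5] contact_force: [-6.4, 1.6, 7.0] 
clock: 11.02 position: [511.3, 68.9, 102.5] contact_force: [-5.7, 0.5, 5.8] 
clock: 11.18 position: [512.3, 68.8, 102.5] contact_force: [-6.2, 0.3, 5.5] 
clock: 11.35 position: [513.3, 68.7, 102.5] contact_force: [-5.3, 0.6, 6.4] 
clock: 11.52 position: [514.3, 68.7, 102.5] contact_force: [-5.7, 1.2, 6.6] 
clock: 11.68 position: [515.3, 68.6, 102.5] contact_force: [-5.6, 0.7, 7.1] 
clock: 11.85 position: [516.3, 68.6, 102.5] contact_force: [-7.0, 0.4, 6.9]
```

```bash
for i in 1 2 3 ; do python3 -m inch '[[0.5,0.05,0,0,0,0,0],[0.5,0.1,0,0,0,0,0],[0.5,0.1,0,0,0,0,0]]' | grep -E 'pos|contact|clock'|tr '\n' ' ';echo;done
```

```text
clock: 12.1 position: [517.4, 68.5, 102.5] contact_force: [-6.0, 0.4, 6.9] 
clock: 12.35 position: [517.9, 68.4, 102.5] contact_force: [-7.2, 1.3, 7.9] 
clock: 12.6 position: [518.0, 68.4, 102.5] contact_force: [-10.1, 1.3, 8.2]
```

```bash
for i in 1 2 ; do python3 -m inch '[[0.5,0.05,0,0,0,0,0],[0.5,0.1,0,0,0,0,0],[0.5,0.1,0,0,0,0,0]]' | grep -E 'pos|contact|clock'|tr '\n' ' ';echo;done
python3 - <<'E'
from h import *
im=arm.get_image("wrist"); cv2.imwrite("pics/w6.png",im[:,:,::-1])
im=arm.get_image("scene"); cv2.imwrite("pics/s7.png",cv2.resize(im[150:300,230:430,::-1],None,fx=4,fy=4,interpolation=cv2.INTER_CUBIC))
E
```

```text
clock: 12.85 position: [518.1, 68.4, 102.5] contact_force: [-12.7, 2.7, 11.6] 
clock: 13.1 position: [518.2, 68.3, 102.5] contact_force: [-15.5, 3.8, 14.6]
```

View pics/s7.png

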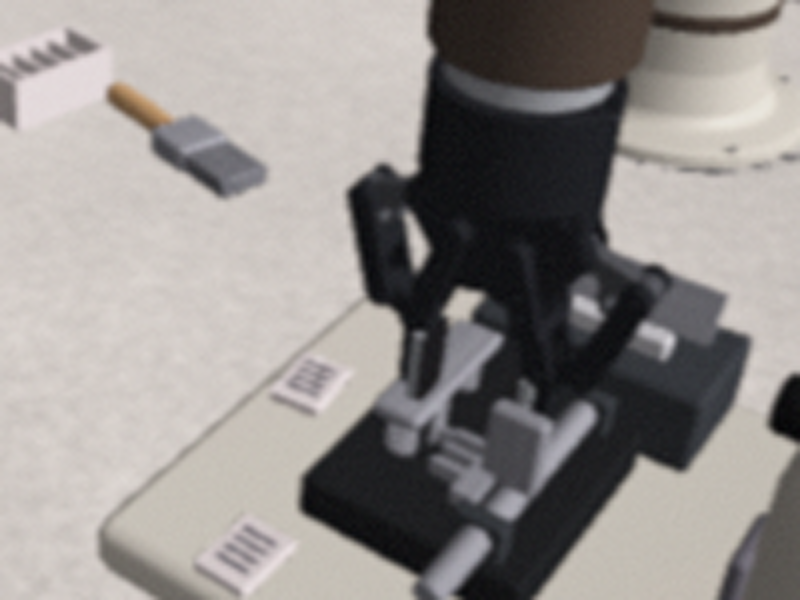

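```bash
python3 -m inch '[[0.5,-0.2,0,0,0,0,0],[0.5,-0.4,0,0,0,0,0],[0.5,-0.7,0,0,0,0,0],[0.5,-0.7,0,0,0,0,0],[0.5,-0.7,0,0,0,0,0]]'; python3 -m inch '[[0.5,0,-0.3,0,0,0,0],[0.5,0,-0.8,0,0,0,0],[0.5,0,-1.5,0,0,0,0],[0.5,0,-3,0,0,0,0],[0.5,0,-5,0,0,0,0],[0.5,0,-8,0,0,0,0],[0.5,-1,-11,0,0,0,0],[0.5,-3,-12,0,0,0,0],[0.5,-3,-12,0,0,0,0],[0.5,-3,-12,0,0,0,0],[0.5,-3,-12,0,0,0,0]]'
python3 - <<'E'
from h import *
c=arm.camera_params("wrist")
im=arm.get_image("wrist"); 
for q in ([22,15,112],[22,41,112],[32,15,112],[32,41,112],[-52,-40,95],[-52,-16,95],[32,-40,95],[32,-16,95]):
    u,v=proj(m2w(P0,[q]),c)[0]; print(q,u.round(1),v.round(1))
cv2.imwrite("pics/w7.png",im[:,:,::-1])
im=arm.get_image("scene"); cv2.imwrite("pics/s8.png",cv2.resize(im[150:300,230:430,::-1],None,fx=4,fy=4,interpolation=cv2.INTER_CUBIC))
E
```

```text
clock: 13.62
position: [517.3, 69.2, 103.6]
ee_rot: [0.707, -0.019, 0.019, -0.707]
contact_force: [0.2, -2.0, 4.9]
gripper_width: 42.8
clock: 14.53
position: [486.7, 71.3, 222.7]
ee_rot: [-0.707, 0.02, -0.019, 0.707]
contact_force: [0.5, 1.2, -0.3]
gripper_width: 43.0
[22, 15, 112] 274.9 244.2
[22, 41, 112] 307.5 244.3
[32, 15, 112] 274.7 255.3
[32, 41, 112] 306.9 255.4
[-52, -40, 95] 204.8 147.9
[-52, -16, 95] 235.7 148.0
[32, -40, 95] 209.4 245.3
[32, -16, 95] 237.5 245.4
```

View pics/s8.png

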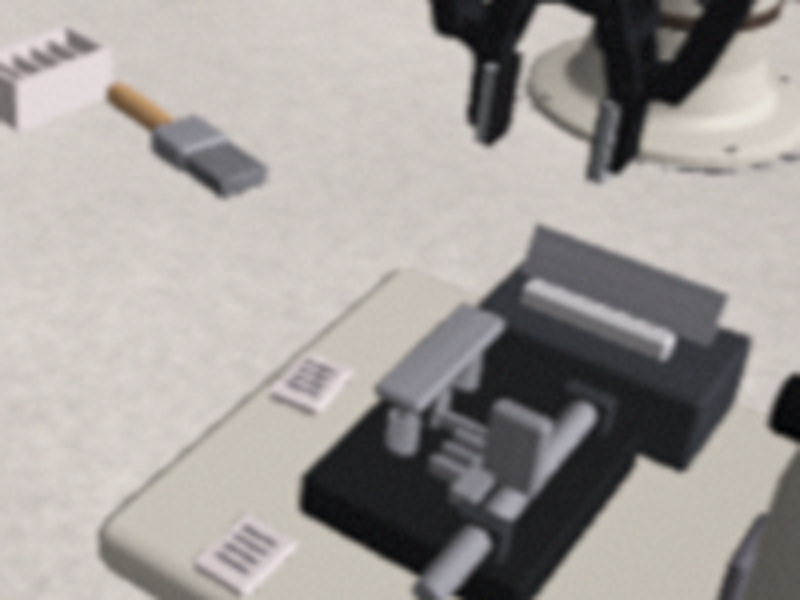

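View pics/w7.png

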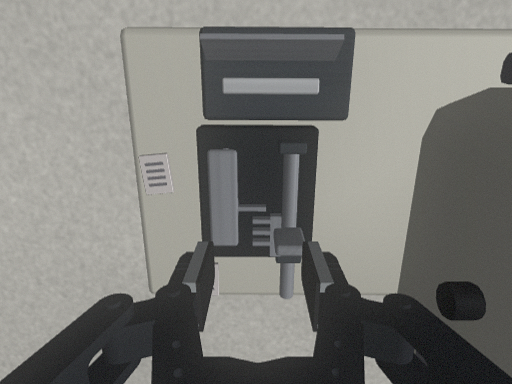

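```bash
python3 -c "
from bench import arm
print(arm.job_done(), arm.read_state()['clock'])"
```

```text
the job is handed in; nothing more can be done
the job is handed in; nothing more can be done
```

The bolt is unlocked and the catch is back up; I handed the job in at about 14.6 s of the 35 s allowed.

**What I did:** One fingertip pressed the catch plate down about 8 mm, with 5 to 7 N on it. Keeping it down, the other fingertip pushed the bolt's tab along +x. After contact the finger moved about 41 mm and then stopped dead. At the stop the position held near 518 mm while the push force rose from 6 to 15.5 N. I backed off a few mm with the catch still pressed, then lifted clear to 223 mm.

**Last checks:**
- **Catch:** in the scene view the plate sits exactly where it did at the start.
- **Bolt:** the tab and rod are at the far, open end. In the wrist view the tab sits about 8 pixels beyond my estimate for full open, which is within the pose error.
- **Loose things:** both cassettes and the brush look unmoved. I took no final picture of the other loose things, but the arm did not go near them.
- **Contact:** the robot was touching nothing, with force readings back to about zero.

**Disagreements:**
- The top and wrist cameras placed the microtome about 3 to 4 mm apart, so I used the middle.
- The tab was touched about 3 mm later than that predicted.
- The two cameras never gave the bolt's travel directly; it comes from the finger's travel and the hard stop.

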